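Lock the spindle of the ring winder with its cross pin

ROBOT

A 6-joint arm with a two-finger parallel gripper is mounted at the origin on the work surface. World frame = base frame: x ahead of the robot, y to its left, z up, the work surface at z = 0. Lengths are in m, angles in rad, forces in N, time in s.
With the tool pointing down it reaches from about 0.3 to 0.75 m from the base axis. Payload 8.5 kg.
Tool frame: the origin (TCP) lies at the very end of the fingers, on their centre line; the grasp point (between the pads) lies manip.grip_point_offset behind it (manip.grip_point_offset is the distance from the TCP to the grasp point, in m); z points along the fingers, y is the line along which they close (so a half turn about z gives the same grasp; the last joint's range is limited). The gripper opens to 88 mm and grips with 3 to 60 N. Pads are 18 mm wide; open, the fingers measure 123 mm over their backs; the gripper's body (75 mm by 187 mm) begins 45 mm behind the grasp point.
Start: joints at [-1.425, 0.381, 1.297, -0, 1.464, -0.215], TCP at [0.194, -0.515, 0.239] pointing down, gripper open.
Joint ranges: [-3.11, 3.11], [-0.89, 2.33], [0.22, 2.48], [-1.42, 4.56], [0.17, 2.85], [-2.88, 2.88]. Speed limits (rad/s): [2.39, 2.39, 3.14, 3.14, 3.14, 3.14].

INTERFACE

Orientations are given as a rotation vector (axis times angle).
In Python, from cell import manip, optics, order gives the robot as it stands. The module is installed in compiled form; this text tells all that it offers.
- The arm moves only by the shell command python3 -m crank 'ROWS' [FORCE]. ROWS is JSON, a list of rows, each an object of numbers: "grip": the closure, from 0 (fully open) to 1 (shut); "x", "y", "z": the shift along the tool's x, y, z in units of 60 mm (1.0 is 60 mm); "roll": the turn about the tool's z in degrees. A call has 1 to 5 rows; each row shifts and turns the commanded pose from where the row before left it, along the tool's axes as they then stand; what a row does not reach is not made up. A row lasts 1/8 s, in which the tool goes at most 62.5 mm and 10.7 degrees, less where a joint would pass 70% of its speed; a pose out of reach is approached as far as the arm can. A call is refused whole if a number of a shift passes 1 or a number of a turn 10.7, either way. A call with a gripper value outside its range is refused whole. The fingers move at their own pace and stop on an object; FORCE is the grip in N (left out, the last holds). Time passes only in rows, so rows that do not move let the fingers close. It gives the time, the measured TCP pose, the force, the opening and the grip force at its end, in the units of the state.
- manip.get_obs(): the state, without advancing time (a new reading comes with each control period).
- optics.read_camera(name): name is "side" or "top" or "wrist"; returns the picture (480x640x3 uint8, blue, green, red); there is no depth.
- optics.camera_params(name): a dict with "intrinsics" (3x3 intrinsics, pixels), "R" (3x3) and "t" (3): a world point X has camera coordinates R X + t; the wrist camera has in their place "tool_from_camera" (4x4, takes a point from camera to tool coordinates, whose origin is the TCP and whose axes are the flange's). Camera axes: x right, y down, z forward; pixel columns grow to the right and rows downward; lengths in m; the calibration is good to about 2 mm. A picture is of the moment at which its call begins: read the wrist's pose just before it. camera_params takes no time and is no camera call.
- order.hand_in(): hands the job in; it is judged then, once.
The state is a dict: "time": time; "joints": joint angles; "dq": joint speeds; "joint_efforts": joint torques, N m; "tool_pos": TCP position; "ee_rot": TCP orientation; "force": force on the tool from outside, world axes, zero at the start; "moment": the same for the moment, N m; "gripper_width": opening from 0.0 (shut) to 1.0 (fully open); "grip_force": force on a finger pad.
Only numpy, scipy, OpenCV 4.12 (cv2) and the standard library are available. Lean on these libraries where they do the work, as an engineer would, in place of code of your own. Each camera call takes 0.05 s, during which the arm holds its last target. There are 200 camera calls.

TASK

Lock the spindle of the hand winder: stand the locking pin from the wooden stand in the hole on top of the headstock, turn the crank gently until the pin drops into the spindle's hidden cross-hole, then press the pin down until its head sits fully home. Never force the crank against the pin, never press hard on the pin while the hole is not lined up, and stop pressing once the head is seated. Leave the other things on the bench where they are.

Things in the scene. Friction and masses are not known exactly. Their poses are not given: they have to be found in the camera images.
- winder: Small grey bench winder for coiling rings, fixed to the bench. Origin on the bench under the centre of its headstock, a block 60 mm (x) by 40 mm (y), 121 mm high. The spindle runs along its y axis, 85 mm above the bench; the crank is on the -y side, a thin mandrel and a tailstock (112 mm high, at y = +175 mm) on the +y side. Base plate 12 mm thick.
- guide_hole (a point): Centre of the mouth of the vertical round hole in the headstock's steel top, 121 mm above the bench; 9.6 mm wide, chamfered, 20 mm long. The spindle, 28 mm thick, lies hidden below, its top 21 to 22 mm under the mouth. It has one straight 10 mm cross-hole right through it; how this hole stands relative to the crank differs every time and cannot be seen.
- crank_axis (a point): Point on the spindle's axis, 85 mm above the bench, level (along the spindle) with the middle of the crank's handle. Axes as the winder's.
- crank_grip (a point): Middle of the crank's wooden handle, a round peg of 14 mm diameter and 76 mm long, parallel to the spindle (the winder's y axis), 60 mm from the spindle's axis. It is free over 35 mm to either side of this point. It moves in a circle in the winder's x-z plane about crank_axis.
- pin_head (a point): Centre of the head of the steel locking pin: a plain cylinder 22 mm in diameter and 20 mm high, above a round shank of 8 mm diameter and 71 mm long with a tapered foot. z axis along the pin, up. The pin (91 mm long, about 80 g) starts upright in one of the three holes of the stand, its foot 30 mm deep.
- pin_foot (a point): Centre of the pin's foot, the lower end of its shank, 81 mm below pin_head.
- pin_shoulder (a point): Centre of the flat underside of the pin's head, 10 mm below pin_head. With the pin home it lies on guide_hole.
- stand: Wooden stand, fixed, 60 mm (x) by 160 mm (y) and 40 mm high; origin under its centre. Three 9.6 mm holes, 30 mm deep, in a row along its y axis at -50, 0 and +50 mm hold the locking pin and two punches in any order.
- punch_ball: Steel punch with a ball head 18 mm across, 75 mm long, standing in the stand. Origin at its foot. To be left alone.
- punch_cone: Steel punch with a cone-shaped head 16 mm across, 70 mm long, standing in the stand. Origin at its foot. To be left alone.
- tin: Round aluminium tin, 64 mm wide, 75 mm high, origin under its centre. To be left alone.
- spool: Wooden thread spool, 34 mm wide, 50 mm high, origin under its centre. To be left alone.
- dish: Shallow aluminium dish, 84 mm wide, 30 mm high, origin under its centre. To be left alone.
- jar: Small glass jar with white cap, 56 mm wide, 60 mm high, origin under its centre. To be left alone.
- crank: Crank on the spindle; origin on the axis. Its angle (handle's lean from straight up, + towards the winder's +x) starts at -0.85 to -0.55 rad; stops at -1.2 and 1.2. The cross-hole comes under the top hole somewhere between -0.15 and +0.65 rad; with the pin dropped in, it has 0.1 to 0.2 rad of play, then is blocked. It turns easily (about 1 N at the handle) and stays where left.
- bush: The headstock's steel top with the round hole, 60 by 40 mm, 20 mm thick; origin under its centre, 101 mm above the bench. A pin standing on the spindle drops some 38 mm by its own weight once the cross-hole is under it, then stops in a tight lower bore with its head's underside about 11 mm above the steel top; from there it needs a steady push of 6 to 10 N, more if the crank is left leaning on it.
There are look-alikes about, which are no part of the job. What is shaped like the part that bears pin_head but blue is not meant.

How it is judged:
By the outcome, as a careful person would: the job done as asked, in the order asked, and still so for the second after the job is handed in, with the robot touching nothing.
It also fails if it takes over 67 s, if anything falls off the work surface, if the arm or the gripper's body presses on something with over 40 N, if the wrist force passes 120 N, or if a joint passes its speed limit or range.

## Working session

There is one attempt and no reset: what is moved stays moved. The work goes in short steps, Python scripts to look and compute and a shell command to move; the robot and the scene stay as the last step left them, time stands still between calls to the robot, and variables do not carry over. Pictures are saved under pics/ and viewed, at most 10 in all, crops included, and the job is handed in when it is done.

```bash
mkdir -p pics; python3 - <<'E'
from cell import manip, optics
import cv2, numpy as np
np.set_printoptions(precision=4,suppress=True)
print(manip.get_obs(), manip.grip_point_offset)
for n in ("side","top","wrist"):
    p=optics.camera_params(n); print(n,p)
    cv2.imwrite(f"pics/{n}0.png",optics.read_camera(n))
E
```

```text
{'time': 0.0, 'joints': array([-1.4253,  0.3812,  1.2982, -0.    ,  1.4636, -0.2153]), 'dq': array([ 0.0003,  0.001 , -0.0012,  0.001 ,  0.0007,  0.0011]), 'joint_efforts': array([  0.0005, -43.7933, -22.4554,   0.0714,   0.0352,  -0.0001]), 'tool_pos': array([ 0.1941, -0.5143,  0.2381]), 'ee_rot': array([-3.0892, -0.5635, -0.    ]), 'force': array([-0.1181,  0.9144, -0.8698]), 'moment': array([ 0.0498,  0.0567, -0.0168]), 'grip_force': 0.0, 'gripper_width': 1.0018968586418044} 0.0187
side {'intrinsics': array([[548.9786,   0.    , 311.2045],
       [  0.    , 548.9786, 241.9493],
       [  0.    ,   0.    ,   1.    ]]), 'R': array([[ 0.9528, -0.3028, -0.0201],
       [-0.193 , -0.5536, -0.8101],
       [ 0.2342,  0.7758, -0.5859]]), 't': array([-0.554 ,  0.191 ,  1.1309])}
top {'intrinsics': array([[609.9657,   0.    , 329.2004],
       [  0.    , 609.9657, 229.5171],
       [  0.    ,   0.    ,   1.    ]]), 'R': array([[ 0.0083, -1.    , -0.0038],
       [-0.9929, -0.0078, -0.1187],
       [ 0.1187,  0.0047, -0.9929]]), 't': array([-0.0496,  0.5721,  1.6631])}
wrist {'intrinsics': array([[387.746 ,   0.    , 318.8093],
       [  0.    , 387.746 , 237.4407],
       [  0.    ,   0.    ,   1.    ]]), 'tool_from_camera': array([[ 0.0014, -0.9563, -0.2922,  0.0759],
       [ 1.    ,  0.0011,  0.0009, -0.0014],
       [-0.0006, -0.2923,  0.9563, -0.1457],
       [ 0.    ,  0.    ,  0.    ,  1.    ]])}
```

View pics/top0.png

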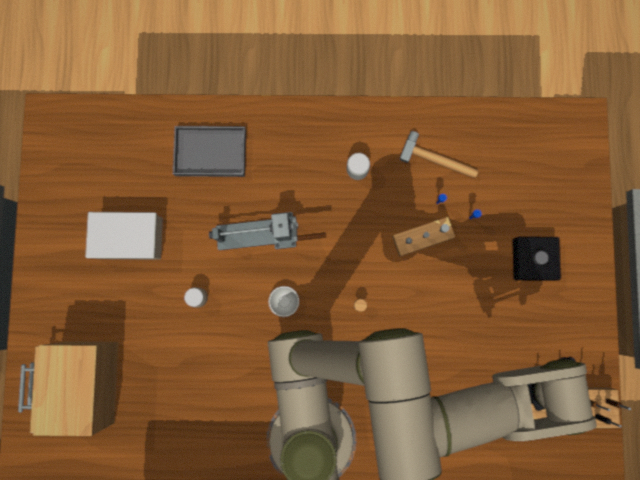

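View pics/side0.png

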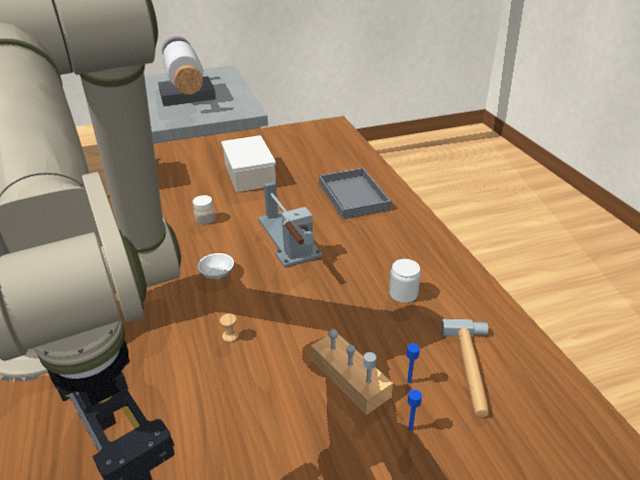

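Top view: the stand is at about (424,236) with the cylinder-headed pin at its right end (446,229). The winder's headstock is at about (282,227), with the crank towards the right. Side view: pin head at about (370,359), headstock top at about (298,215), brown handle at (294,232). The blue look-alikes stand separately. I'll enlarge crops for accurate pixels.

```bash
python3 - <<'E'
import cv2, numpy as np
t=cv2.imread("pics/top0.png"); s=cv2.imread("pics/side0.png")
R=lambda im,x,y,w,h,k: cv2.resize(im[y:y+h,x:x+w],None,fx=k,fy=k,interpolation=cv2.INTER_CUBIC)
a=np.hstack([R(t,205,200,100,75,4),R(t,385,200,100,75,4)])
b=np.hstack([R(s,250,175,100,75,4),R(s,305,320,100,75,4)])
cv2.imwrite("pics/crops.png",np.vstack([a,b]))
E
```

```text
(no output)
```

View pics/crops.png

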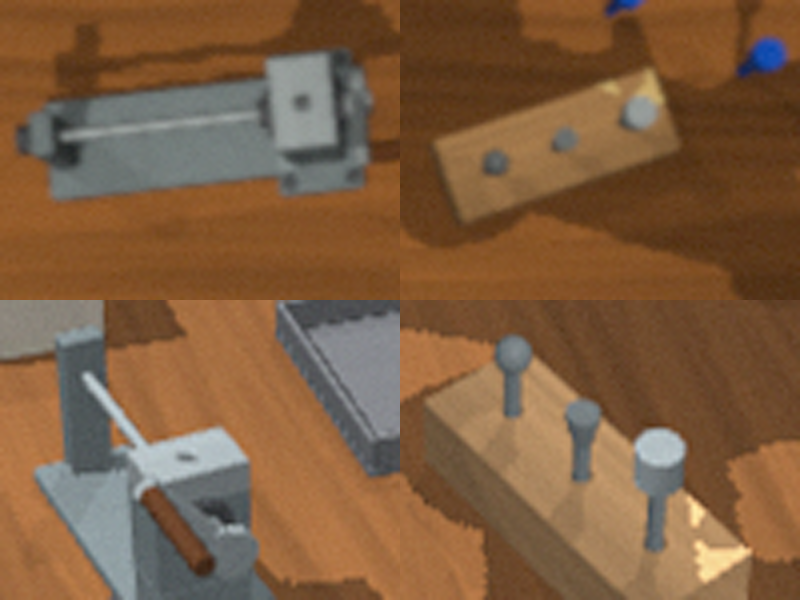

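The crops show, in full-image pixels: guide hole at top (280.5,225.5) and side (296.7,214.2); pin head's top centre at top (445,228.2) and side (370,356.5); handle's free end at side (300.5,240.7).

```bash
cat > h.py <<'E'
import numpy as np, cv2
from cell import manip, optics
from scipy.spatial.transform import Rotation as Ro
np.set_printoptions(precision=4,suppress=True)
def cam(n,obs=None):
    p=optics.camera_params(n)
    if n!="wrist": R,t=p["R"],p["t"]
    else:
        T=np.eye(4);T[:3,:3]=Ro.from_rotvec(obs["ee_rot"]).as_matrix();T[:3,3]=obs["tool_pos"]
        M=np.linalg.inv(T@p["tool_from_camera"]);R,t=M[:3,:3],M[:3,3]
    return p["intrinsics"],R,t
def tri(c1,p1,c2,p2):
    P=[c[0]@np.c_[c[1],c[2]] for c in (c1,c2)]
    X=cv2.triangulatePoints(P[0],P[1],np.array(p1,float),np.array(p2,float))[:,0];X=X[:3]/X[3]
    e=[np.round(proj(c,X)-p,1) for c,p in ((c1,p1),(c2,p2))]
    return X,e
def proj(c,X):
    q=c[0]@(c[1]@X+c[2]);return q[:2]/q[2]
def plane(c,p,z):
    d=c[1].T@np.linalg.inv(c[0])@[*p,1];o=-c[1].T@c[2];return o+d*(z-o[2])/d[2]
def todelta(X,obs):  # world displacement of TCP -> tool axes, 60mm units
    return Ro.from_rotvec(obs["ee_rot"]).inv().apply(np.asarray(X)-obs["tool_pos"])/.06
E
python3 - <<'E'
from h import *
T,S=cam("top"),cam("side")
print("hole",tri(T,(280.5,225.5),S,(296.7,214.2)))
print("pintop",tri(T,(445,228.2),S,(370,356.5)))
# mandrel dir at z=.085
a=plane(T,(205+65/4,200+135/4),.085);b=plane(T,(205+262/4,200+116/4),.085);d=a-b;print(a,b,"yaw",np.arctan2(-d[0],d[1]))
a=plane(T,(385+435/4-100,200+145/4),.04);b=plane(T,(385+652/4-100,200+68/4),.04);d=a-b;print("stand yaw",np.arctan2(-d[0],d[1]),np.linalg.norm(d))
yaw=0.1
print("hole by plane",plane(T,(280.5,225.5),.121),plane(S,(296.7,214.2),.121))
E
```

```text
hole (array([0.5734, 0.0831, 0.1205]), [array([ 0.1, -0.6]), array([-0.8,  0.1])])
pintop (array([ 0.5725, -0.3549,  0.1018]), [array([ 0.2, -0.8]), array([-1.6,  0.3])])
[0.5526 0.2459 0.085 ] [0.5665 0.1133 0.085 ] yaw 0.10474039282584365
stand yaw 0.3494325550499752 0.16052803917193004
hole by plane [0.5718 0.0834 0.121 ] [0.5752 0.0824 0.121 ]
```

Guide hole at z ≈ 0.1205 and pin top at z ≈ 0.102 both agree with the text (0.121 and 0.101). The winder's yaw is about 0.105 and the stand's about 0.35. Next I roll the tool so the fingers close across the stand's row.

```bash
python3 -m crank '[{"grip":0.4,"roll":-10},{"grip":0.4,"roll":-10},{"grip":0.4,"roll":-10},{"grip":0.4,"roll":-10},{"grip":0.4,"roll":-10}]' 30
python3 -m crank '[{"grip":0.4,"roll":-10},{"grip":0.4,"roll":-10},{"grip":0.4,"roll":-10},{"grip":0.4,"roll":-9.5},{"grip":0.4}]' 
python3 - <<'E'
from h import *
o=manip.get_obs();print(o["time"],o["tool_pos"],o["ee_rot"],o["joints"],o["force"])
print(todelta([.5725,-.3549,.18],o))
E
```

```text
0.15 [ 0.1941 -0.5144  0.2383] [-3.0896 -0.5635 -0.0001] [-1.4253  0.381   1.298  -0.      1.4636 -0.2153] [-0.3797  0.0685  0.5455]
[ 6.8382 -0.2596  0.9738]validation failed for argument at $[0]...
validation failed for argument at $[0]...
```

```bash
python3 -m crank '[{"grip":0.4,"x":0,"y":0,"z":0,"roll":-10},{"grip":0.4,"x":0,"y":0,"z":0,"roll":-10},{"grip":0.4,"x":0,"y":0,"z":0,"roll":-10},{"grip":0.4,"x":0,"y":0,"z":0,"roll":-10},{"grip":0.4,"x":0,"y":0,"z":0,"roll":-10}]' 30 
```

```text
time: 0.78
tool_pos: [0.1941, -0.5145, 0.2385]
ee_rot: [-2.557, -1.824, -0.0]
force: [0.4, 0.1, 0.0]
gripper_width: 0.599
grip_force: 0.0
```

```bash
python3 -m crank '[{"grip":0.4,"x":0,"y":0,"z":0,"roll":-10},{"grip":0.4,"x":0,"y":0,"z":0,"roll":-10},{"grip":0.4,"x":0,"y":0,"z":0,"roll":-10},{"grip":0.4,"x":0,"y":0,"z":0,"roll":-9.5},{"grip":0.4,"x":0,"y":0,"z":0,"roll":0}]' 
python3 - <<'E'
from h import *
o=manip.get_obs();print(o["time"],o["tool_pos"],o["ee_rot"],o["joints"],o["force"])
print(todelta([.5725,-.3549,.18],o))
E
```

```text
time: 1.4
tool_pos: [0.1941, -0.5145, 0.2385]
ee_rot: [-1.8, -2.574, -0.001]
force: [0.6, 0.6, -0.4]
gripper_width: 0.599
grip_force: 0.0
1.4 [ 0.1941 -0.5145  0.2385] [-1.7998 -2.5745 -0.0006] [-1.4253  0.3808  1.2977 -0.      1.4636 -1.7759] [ 0.6005  0.5727 -0.3978]
[0.3317 6.8358 0.9762]
```

Move nearly over the pin, stopping about 40 mm short along y so the wrist camera can see it, then look.

```bash
python3 -m crank '[{"grip":0.4,"x":0.06,"y":0.9,"z":0,"roll":0},{"grip":0.4,"x":0.06,"y":0.9,"z":0,"roll":0},{"grip":0.4,"x":0.06,"y":0.9,"z":0,"roll":0},{"grip":0.4,"x":0.06,"y":0.9,"z":0,"roll":0},{"grip":0.4,"x":0.06,"y":0.9,"z":0,"roll":0}]' 
python3 -m crank '[{"grip":0.4,"x":0,"y":0.9,"z":0,"roll":0},{"grip":0.4,"x":0,"y":0.9,"z":0,"roll":0},{"grip":0.4,"x":0,"y":0,"z":0.5,"roll":0},{"grip":0.4,"x":0,"y":0,"z":0,"roll":0},{"grip":0.4,"x":0,"y":0,"z":0,"roll":0}]' 
python3 - <<'E'
from h import *
o=manip.get_obs();im=optics.read_camera("wrist");cv2.imwrite("pics/w1.png",im)
np.save("w1.npy",np.r_[o["tool_pos"],o["ee_rot"]])
print(o["time"],o["tool_pos"],o["ee_rot"],o["joints"])
d=todelta([.5725,-.3549,.18],o);print(d);c=cam("wrist",o)
print(proj(c,np.array([.5725,-.3549,.1018])))
E
```

```text
time: 2.02
tool_pos: [0.4429, -0.4036, 0.2387]
ee_rot: [-1.803, -2.572, 0.0]
force: [0.6, -0.7, -0.2]
gripper_width: 0.598
grip_force: 0.0
time: 2.65
tool_pos: [0.5425, -0.3679, 0.2098]
ee_rot: [1.8, 2.573, -0.0]
force: [-0.5, -0.1, 1.3]
gripper_width: 0.601
grip_force: 0.0
2.65 [ 0.5425 -0.3679  0.2098] [ 1.8005  2.5732 -0.0003] [-0.7761  0.5886  1.0221 -0.      1.5298 -1.1258]
[0.0325 0.5432 0.4968]
[365.8582 233.6833]
```

View pics/w1.png

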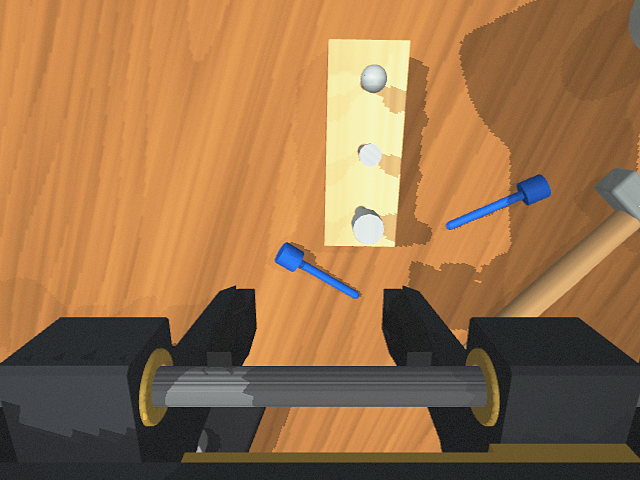

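The picture shows the pin's round head at about (368,229), close to the predicted (366,234). The blue pins lie well clear. Next I move over it and take a second look to triangulate.

```bash
python3 -m crank '[{"grip":0.4,"x":0,"y":0.55,"z":0.2,"roll":0},{"grip":0.4,"x":0,"y":0,"z":0,"roll":0},{"grip":0.4,"x":0,"y":0,"z":0,"roll":0}]' 
cat > head.py <<'E'
from h import *
def head(im,guess,rad=45):
    h=cv2.cvtColor(im,cv2.COLOR_BGR2HSV);m=((h[...,1]<45)&(h[...,2]>150)).astype(np.uint8)
    k=np.zeros_like(m);cv2.circle(k,(int(guess[0]),int(guess[1])),rad,1,-1);m&=k
    cs,_=cv2.findContours(m,cv2.RETR_EXTERNAL,cv2.CHAIN_APPROX_NONE)
    c=max(cs,key=cv2.contourArea);return cv2.minEnclosingCircle(cv2.convexHull(c))
E
python3 - <<'E'
from head import *
w=np.load("w1.npy");o1=dict(tool_pos=w[:3],ee_rot=w[3:]);i1=cv2.imread("pics/w1.png")
o=manip.get_obs();im=optics.read_camera("wrist");cv2.imwrite("pics/w2.png",im)
c1,c2=cam("wrist",o1),cam("wrist",o)
h1=head(i1,(368,229));h2=head(im,proj(c2,plane(c1,h1[0],.1015)))
X,e=tri(c1,h1[0],c2,h2[0]);print(h1,h2,X,e)
print(plane(c1,h1[0],.1015),plane(c2,h2[0],.1015),todelta(plane(c2,h2[0],.1015)-[0,0,.1015-.0723],o),o["tool_pos"])
E
```

```text
time: 3.08
tool_pos: [0.5733, -0.3565, 0.1977]
ee_rot: [1.799, 2.574, -0.001]
force: [0.3, 0.4, 0.1]
gripper_width: 0.603
grip_force: 0.0
((367.9508056640625, 228.02459716796875), 16.078880310058594) ((320.2078552246094, 233.7359619140625), 16.25371742248535) [ 0.5728 -0.3512  0.1001] [array([0. , 0.3]), array([-0. , -0.3])]
[ 0.5724 -0.3508  0.1015] [ 0.5727 -0.351   0.1015] [0.0914 0.0222 2.0901] [ 0.5733 -0.3565  0.1977]
```

```bash
python3 -m crank '[{"grip":0.4,"x":0.09,"y":0.02,"z":0.7,"roll":0},{"grip":0.4,"x":0,"y":0,"z":0.7,"roll":0},{"grip":0.4,"x":0,"y":0,"z":0.67,"roll":0},{"grip":0.4,"x":0,"y":0,"z":0,"roll":0},{"grip":0.7,"x":0,"y":0,"z":0,"roll":0}]' 
python3 -m crank '[{"grip":0.9,"x":0,"y":0,"z":0,"roll":0},{"grip":0.9,"x":0,"y":0,"z":0,"roll":0},{"grip":0.9,"x":0,"y":0,"z":0,"roll":0}]' 30
```

```text
time: 3.75
tool_pos: [0.5734, -0.3514, 0.0748]
ee_rot: [1.797, 2.573, -0.001]
force: [0.4, 0.0, 0.6]
gripper_width: 0.51
grip_force: 0.0
time: 4.12
tool_pos: [0.5733, -0.3507, 0.0735]
ee_rot: [1.797, 2.575, -0.0]
force: [-1.0, -0.8, 3.3]
gripper_width: 0.24
grip_force: 30.0
```

```bash
python3 -m crank '[{"grip":0.9,"x":0,"y":0,"z":-0.4,"roll":0},{"grip":0.9,"x":0,"y":0,"z":-0.7,"roll":0},{"grip":0.9,"x":0,"y":0,"z":-0.7,"roll":0},{"grip":0.9,"x":0,"y":0,"z":-0.53,"roll":0},{"grip":0.9,"x":0,"y":0,"z":0,"roll":0}]' 
python3 -m crank '[{"grip":0.9,"x":0.4,"y":0.1,"z":0,"roll":0},{"grip":0.9,"x":0.8,"y":0.3,"z":0,"roll":0},{"grip":0.9,"x":0.8,"y":0.3,"z":0,"roll":0},{"grip":0.9,"x":0.8,"y":0.3,"z":0,"roll":0},{"grip":0.9,"x":0.8,"y":0.3,"z":0,"roll":0}]' 
python3 -m crank '[{"grip":0.9,"x":0.8,"y":0.3,"z":0,"roll":0},{"grip":0.9,"x":0.4,"y":0.2,"z":0,"roll":0},{"grip":0.9,"x":0,"y":0,"z":0,"roll":7},{"grip":0.9,"x":0,"y":0,"z":0,"roll":7.4},{"grip":0.9,"x":0,"y":0,"z":0,"roll":0}]' 
python3 - <<'E'
from h import *
o=manip.get_obs();im=optics.read_camera("wrist");cv2.imwrite("pics/w3.png",im)
np.save("w3.npy",np.r_[o["tool_pos"],o["ee_rot"]])
print(o["time"],o["tool_pos"],o["ee_rot"],o["joints"],o["force"])
print(todelta([.573,.083,.212],o));c=cam("wrist",o)
print(proj(c,np.array([.573,.083,.121])))
E
```

```text
time: 4.75
tool_pos: [0.5736, -0.3508, 0.2148]
ee_rot: [1.795, 2.572, -0.001]
force: [-0.2, 0.1, -0.7]
gripper_width: 0.234
grip_force: 30.0
time: 5.38
tool_pos: [0.571, -0.119, 0.2106]
ee_rot: [-1.797, -2.574, 0.001]
force: [0.2, -0.1, -1.6]
gripper_width: 0.236
grip_force: 30.0
time: 6.0
tool_pos: [0.5746, -0.0427, 0.2109]
ee_rot: [-2.104, -2.33, 0.002]
force: [0.1, -0.5, -1.7]
gripper_width: 0.236
grip_force: 30.0
6.0 [ 0.5746 -0.0427  0.2109] [-2.1038 -2.3301  0.0017] [-0.2796  0.4481  1.2694 -0.      1.4265 -0.3815] [ 0.065  -0.4966 -1.7213]
[ 2.0868  0.1871 -0.0165]
[339.9105  26.5108]
```

View pics/w3.png

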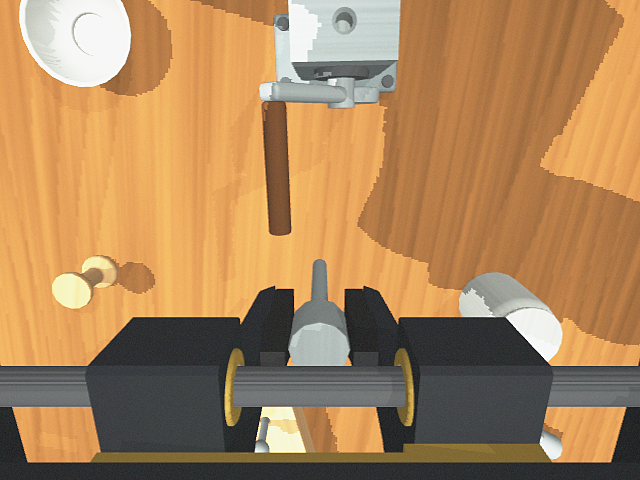

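The wrist view shows the guide hole at (344.5,19), the handle running from (273,103) to (281,230), and the held pin with its foot at (318,263). I close in and take a second view for the hole and handle.

```bash
python3 -m crank '[{"grip":0.9,"x":0.5,"y":0.1,"z":0,"roll":0},{"grip":0.9,"x":0.6,"y":0.1,"z":0,"roll":0},{"grip":0.9,"x":0.3,"y":0,"z":0,"roll":0},{"grip":0.9,"x":0,"y":0,"z":0,"roll":0},{"grip":0.9,"x":0,"y":0,"z":0,"roll":0}]' 
python3 - <<'E'
from h import *
w=np.load("w3.npy");o1=dict(tool_pos=w[:3],ee_rot=w[3:]);c1=cam("wrist",o1)
i1=cv2.imread("pics/w3.png")
o=manip.get_obs();im=optics.read_camera("wrist");cv2.imwrite("pics/w4.png",im);np.save("w4.npy",np.r_[o["tool_pos"],o["ee_rot"]]);c2=cam("wrist",o)
p=proj(c2,plane(c1,(344.5,19),.121));print("hole guess",p)
def hole(im,p,r=26):
    x,y=map(int,p);y0=max(0,y-r);g=cv2.cvtColor(im,cv2.COLOR_BGR2GRAY)[y0:y+r,x-r:x+r]
    c=cv2.HoughCircles(cv2.resize(g,None,fx=4,fy=4,interpolation=3),cv2.HOUGH_GRADIENT,1,60,param1=80,param2=20,minRadius=28,maxRadius=80)
    return c if c is None else [(x-r+a/4,y0+b/4,q/4) for a,b,q in c[0]]
print(hole(i1,(344.5,22)),hole(im,p))
f=o["tool_pos"]+[0,0,.0187-.081];print("foot px if central",proj(c1,o1["tool_pos"]+np.array([0,0,.0187-.081])),proj(c2,f),o["tool_pos"])
print("handle z.131",plane(c1,(281,230),.131),plane(c1,(273,103),.131))
a=np.hstack([cv2.resize(im[int(p[1])-50:int(p[1])+50,int(p[0])-60:int(p[0])+60],None,fx=3,fy=3),cv2.resize(im[230:330,260:380],None,fx=3,fy=3)]);cv2.imwrite("pics/c4.png",a)
E
```

```text
time: 6.68
tool_pos: [0.5786, 0.0409, 0.2122]
ee_rot: [2.107, 2.33, -0.001]
force: [-0.0, 0.5, -1.2]
gripper_width: 0.238
grip_force: 30.0
hole guess [320.597  172.0177]
[(np.float32(344.375), np.float32(19.625), np.float32(12.825))] [(np.float32(320.625), np.float32(170.625), np.float32(9.125))]
foot px if central [318.9221 259.9238] [318.6925 259.7948] [0.5786 0.0409 0.2122]
handle z.131 [ 0.5504 -0.0324  0.131 ] [0.5406 0.0396 0.131 ]
```

View pics/c4.png

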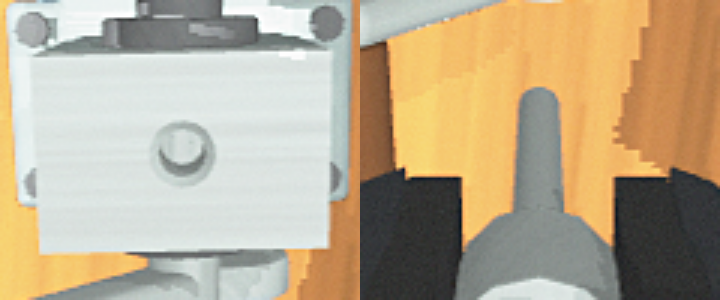

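The crop shows the hole's chamfer circle centred at full-image pixel (320.7,173), and the pin's foot at about (319.7,261), hanging straight.

```bash
python3 - <<'E'
from h import *
L=lambda f:cam("wrist",dict(tool_pos=np.load(f)[:3],ee_rot=np.load(f)[3:]))
c1,c2=L("w3.npy"),L("w4.npy")
print(tri(c1,(344.4,19.6),c2,(320.7,173)),tri(cam("top"),(280.5,225.5),c2,(320.7,173)))
X=plane(c2,(320.7,173),.121);print(X)
o=manip.get_obs();print(plane(c2,(319.7,261.5),o["tool_pos"][2]-.0623),o["tool_pos"])
print(todelta([*X[:2],.25],o), todelta([*X[:2],.121+.0623],o))
E
```

```text
(array([0.5751, 0.0864, 0.1218]), [array([0.1, 0. ]), array([-0.1, -0. ])]) (array([0.5743, 0.0846, 0.104 ]), [array([ 0.1, -0.2]), array([-1.6, -1. ])])
[0.5752 0.0863 0.121 ]
[0.5792 0.04   0.15  ] [0.5786 0.0408 0.2123]
[ 0.7598  0.0185 -0.6291] [0.7601 0.0186 0.4826]
```

```bash
python3 -m crank '[{"grip":0.9,"x":0.4,"y":0.01,"z":0,"roll":0},{"grip":0.9,"x":0.37,"y":0.005,"z":0,"roll":0},{"grip":0.9,"x":0,"y":0,"z":0.3,"roll":0},{"grip":0.9,"x":0,"y":0,"z":0,"roll":0},{"grip":0.9,"x":0,"y":0,"z":0,"roll":0}]' 
python3 - <<'E'
from h import *
o=manip.get_obs();im=optics.read_camera("wrist");c=cam("wrist",o)
cv2.imwrite("pics/w5.png",cv2.resize(im[200:330,240:400],None,fx=4.5,fy=4.5,interpolation=3))
print(o["tool_pos"],o["force"],proj(c,o["tool_pos"]-[0,0,.0623]),proj(c,np.array([.5752,.0863,.121])))
E
```

```text
time: 7.35
tool_pos: [0.5751, 0.0872, 0.1949]
ee_rot: [2.107, 2.329, 0.001]
force: [-0.7, -0.2, -0.1]
gripper_width: 0.236
grip_force: 30.0
[0.5751 0.0872 0.1949] [-0.7076 -0.1934 -0.0512] [318.6045 259.8121] [318.5235 254.5396]
```

View pics/w5.png

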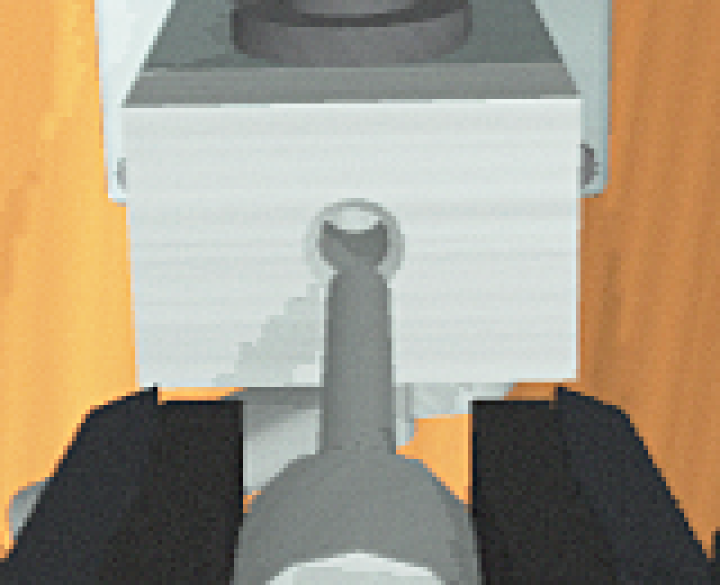

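The foot sits in line with the hole (foot at about (319.5,259.7), hole at (319,254), as predicted for 11 mm above the mouth). Lowering gently into the hole.

```bash
python3 -m crank '[{"grip":0.9,"x":0,"y":0,"z":0.15,"roll":0},{"grip":0.9,"x":0,"y":0,"z":0.05,"roll":0},{"grip":0.9,"x":0,"y":0,"z":0,"roll":0}]' 
python3 -m crank '[{"grip":0.9,"x":0,"y":0,"z":0.1,"roll":0},{"grip":0.9,"x":0,"y":0,"z":0.1,"roll":0},{"grip":0.9,"x":0,"y":0,"z":0,"roll":0}]' 
```

```text
time: 7.78
tool_pos: [0.5747, 0.0879, 0.182]
ee_rot: [-2.106, -2.33, 0.001]
force: [-0.4, 0.7, -0.6]
gripper_width: 0.233
grip_force: 30.0
time: 8.15
tool_pos: [0.5745, 0.088, 0.1697]
ee_rot: [-2.106, -2.33, 0.001]
force: [-0.9, -0.2, -0.9]
gripper_width: 0.234
grip_force: 30.0
```

```bash
python3 -m crank '[{"grip":0.9,"x":0,"y":0,"z":0.06,"roll":0},{"grip":0.9,"x":0,"y":0,"z":0.03,"roll":0},{"grip":0.9,"x":0,"y":0,"z":0,"roll":0}]' 
python3 -m crank '[{"grip":0.5,"x":0,"y":0,"z":0,"roll":0},{"grip":0.5,"x":0,"y":0,"z":0,"roll":0},{"grip":0.5,"x":0,"y":0,"z":0,"roll":0},{"grip":0.5,"x":0,"y":0,"z":-0.5,"roll":0},{"grip":0.5,"x":0,"y":0,"z":-0.6,"roll":0}]' 
python3 - <<'E'
from h import *
o=manip.get_obs();im=optics.read_camera("wrist");c=cam("wrist",o);cv2.imwrite("pics/w6.png",im)
cv2.imwrite("pics/s6.png",optics.read_camera("side"))
print(o["tool_pos"],proj(c,np.array([.575,.087,.19])))
E
```

```text
time: 8.52
tool_pos: [0.5748, 0.0879, 0.1649]
ee_rot: [-2.107, -2.33, 0.0]
force: [-0.6, 0.2, 0.0]
gripper_width: 0.234
grip_force: 30.0
time: 9.15
tool_pos: [0.5746, 0.0879, 0.2314]
ee_rot: [-2.106, -2.33, 0.002]
force: [0.3, -0.0, 0.9]
gripper_width: 0.5
grip_force: 0.0
[0.5746 0.0879 0.2314] [319.4821 275.5951]
```

View pics/w6.png

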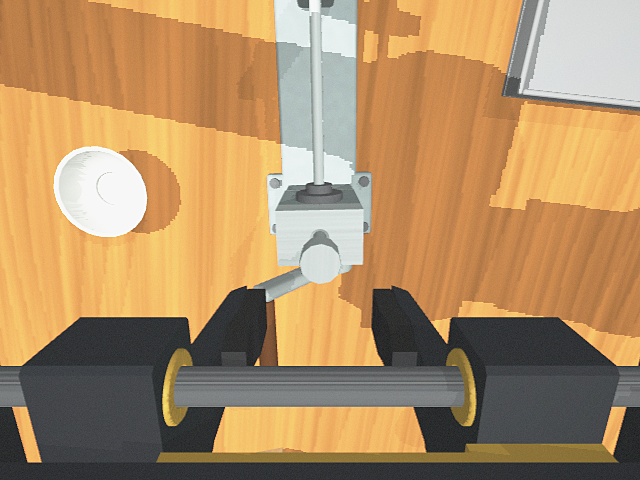

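The pin stands in the hole, head at (321,263). The handle's middle works out at 80 mm in -y and 38 mm in -x from the hole in winder axes, at z ≈ 0.131, so the crank is at about -0.69 rad, which is consistent. Next I straddle the handle towards its free end, so the wrist camera can still watch the pin.

```bash
python3 -m crank '[{"grip":0.6,"x":-0.5,"y":-0.2,"z":0,"roll":0},{"grip":0.6,"x":-0.58,"y":-0.22,"z":0,"roll":0},{"grip":0.6,"x":-0.5,"y":-0.22,"z":0,"roll":0},{"grip":0.6,"x":0,"y":0,"z":0.4,"roll":0},{"grip":0.6,"x":0,"y":0,"z":0.4,"roll":0}]' 
python3 - <<'E'
from h import *
o=manip.get_obs();im=optics.read_camera("wrist");c=cam("wrist",o);cv2.imwrite("pics/w7.png",im)
a=.105;xw=np.array([np.cos(a),np.sin(a),0]);yw=np.array([-np.sin(a),np.cos(a),0]);H=np.array([.575,.0872,0])
g=H-.0804*yw-.0381*xw+[0,0,.131]
print(o["tool_pos"],o["force"],"handle ends px",proj(c,g-.038*yw),proj(c,g+.038*yw),"mid tcp target",todelta(g-.015*yw-[0,0,.008],o))
m=cv2.cvtColor(im,cv2.COLOR_BGR2HSV)
E
```

```text
time: 9.88
tool_pos: [0.5458, -0.0106, 0.1818]
ee_rot: [-2.108, -2.329, 0.0]
force: [0.5, 0.3, 0.5]
gripper_width: 0.399
grip_force: 0.0
[ 0.5458 -0.0106  0.1818] [0.479  0.2939 0.4984] handle ends px [321.0673 307.4419] [320.744  171.1422] mid tcp target [-0.0193  0.0209  0.9792]
```

View pics/w7.png

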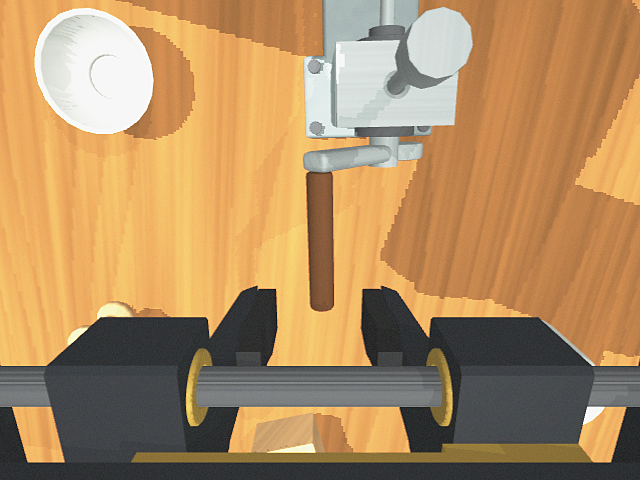

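The handle lies centred between the fingers ((319,172) to (321,308)), and the pin head is at (440,42). Lowering over the handle and checking which views will show the pin.

```bash
python3 -m crank '[{"grip":0.6,"x":0.1,"y":0.02,"z":0.5,"roll":0},{"grip":0.6,"x":0.1,"y":0,"z":0.45,"roll":0},{"grip":0.72,"x":0,"y":0,"z":0,"roll":0},{"grip":0.72,"x":0,"y":0,"z":0,"roll":0}]' 
python3 - <<'E'
from h import *
o=manip.get_obs();im=optics.read_camera("wrist");c=cam("wrist",o)
P=[np.array([.575,.0875,z]) for z in (.191,.152)]
print(o["tool_pos"],o["force"],[proj(k,p) for k in (c,cam("side"),cam("top")) for p in P])
s=optics.read_camera("side");t=optics.read_camera("top")
a=cv2.resize(s[140:290,220:380],(400,375));b=cv2.resize(t[165:285,220:348],(400,375));w=cv2.resize(im,(400,300))[:225]
cv2.imwrite("pics/v8.png",np.vstack([np.hstack([a,b]),np.hstack([w,w*0])]))
E
```

```text
time: 10.42
tool_pos: [0.5466, 0.0016, 0.127]
ee_rot: [2.106, 2.33, 0.001]
force: [-0.4, 0.1, 0.2]
gripper_width: 0.282
grip_force: 0.0
[0.5466 0.0016 0.127 ] [-0.353   0.1445  0.2262] [array([506.5938,  90.4119]), array([444.8151,  99.5372]), array([294.8373, 186.6137]), array([295.4839, 201.5681]), array([276.5862, 220.7433]), array([277.9319, 222.7451])]
```

View pics/v8.png

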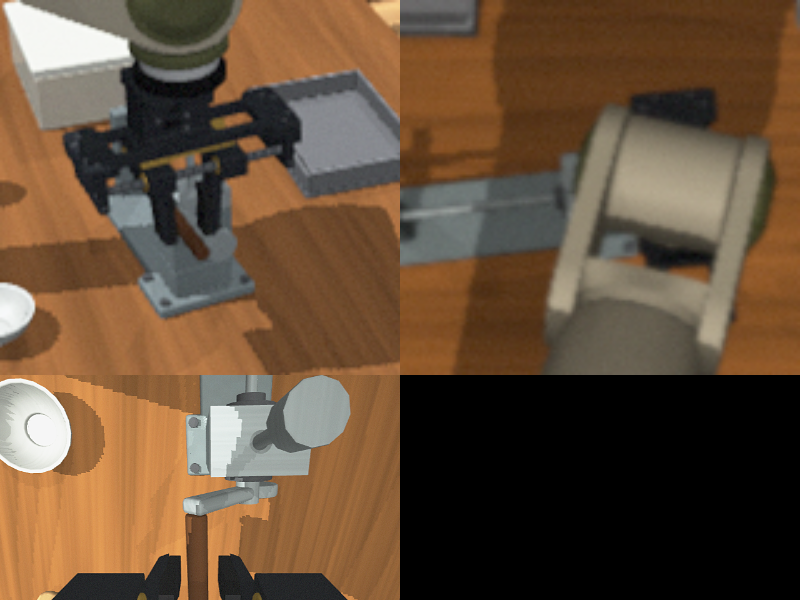

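The wrist camera sees the pin head clearly from here, at about (498,58). I'll tell standing from dropped by the head's apparent radius (about 52 px high, about 35 px dropped). First a test of that check.

```bash
cat > check.py <<'E'
from h import *
import sys
f=[];o=manip.get_obs();f.append(o["force"]);im=optics.read_camera("wrist");f.append(manip.get_obs()["force"]);c=cam("wrist",o)
C=-c[1].T@c[2];P=[np.array([.575,.0875,z]) for z in (.191,.152)]
pr=[(*proj(c,p),c[0][0,0]*.011/(c[1]@p+c[2])[2]) for p in P]
g=cv2.medianBlur(cv2.cvtColor(im,cv2.COLOR_BGR2GRAY),5)[:170]
res=[]
for p in pr:
    h=cv2.HoughCircles(g,cv2.HOUGH_GRADIENT,1.5,15,param1=50,param2=15,minRadius=int(p[2]-7),maxRadius=int(p[2]+8))
    best=None
    for k in ([] if h is None else h[0]):
        if np.hypot(k[0]-p[0],k[1]-p[1])<45:
            th=np.linspace(0,2*np.pi,120);  # edge support along the circle
            q=lambda r:np.array([int(g[int(y),int(x)]) if 0<=y<170 and 0<=x<640 else -1 for x,y in zip(k[0]+r*np.cos(th),k[1]+r*np.sin(th))])
            a,b=q(k[2]-4),q(k[2]+4);v=(a>=0)&(b>=0);s=np.mean(np.abs(a-b)[v]>15)
            if best is None or s>best[0]: best=(s,*k)
    res.append(best)
n=sum(1 for _ in open("n.txt")) if False else int(o["time"]*100);cv2.imwrite(f"pics/k{n}.png",im)
R=lambda b:None if b is None else np.round(b,2).tolist()
fx=np.mean(f,0)@[np.cos(.105),np.sin(.105),0]
print("t%.2f tcp"%o["time"],o["tool_pos"],"Fx %.1f"%fx,"HIGH",np.round(pr[0]).tolist(),R(res[0]),"LOW",np.round(pr[1]).tolist(),R(res[1]))
s=[0 if r is None else r[0] for r in res]
sys.exit(1 if s[1]>s[0] or abs(fx)>4 else 0)
E
python3 check.py; echo $?
```

```text
t10.57 tcp [0.5466 0.0016 0.127 ] Fx -0.1 HIGH [507.0, 90.0, 56.0] [0.82, 504.75, 57.75, 55.5] LOW [445.0, 99.0, 37.0] [0.53, 422.25, 80.25, 34.2]
0
```

```bash
python3 -m crank '[{"grip":0.72,"x":0,"y":0.08,"z":0,"roll":0},{"grip":0.72,"x":0,"y":0.08,"z":0,"roll":0},{"grip":0.72,"x":0,"y":0.08,"z":0,"roll":0},{"grip":0.72,"x":0,"y":0.08,"z":0,"roll":0},{"grip":0.72,"x":0,"y":0,"z":0,"roll":0}]' 
python3 check.py && python3 -m crank '[{"grip":0.72,"x":0,"y":0.05,"z":0,"roll":0},{"grip":0.72,"x":0,"y":0.05,"z":0,"roll":0},{"grip":0.72,"x":0,"y":0,"z":0,"roll":0}]' >/dev/null && python3 check.py
python3 - <<'E'
import cv2,glob
from h import *
im=cv2.imread(sorted(glob.glob("pics/k*.png"),key=lambda s:int(s[6:-4]))[-1])
h=cv2.cvtColor(im,cv2.COLOR_BGR2HSV);m=((h[...,0]<12)&(h[...,1]>120)&(h[...,2]<140)).astype(np.uint8);
m[:150]=0;m[300:]=0;m[:,:250]=0;m[:,400:]=0
for y in (270,290): x=np.where(m[y])[0];print(y,x.min() if len(x) else None,x.max() if len(x) else None,len(x))
E
```

```text
time: 11.25
tool_pos: [0.5658, 0.0038, 0.1258]
ee_rot: [2.106, 2.33, 0.001]
force: [-0.2, 0.3, 1.1]
gripper_width: 0.279
grip_force: 0.0
t11.25 tcp [0.5658 0.0038 0.1258] Fx 0.2 HIGH [410.0, 91.0, 56.0] [0.53, 377.25, 80.25, 58.15] LOW [380.0, 100.0, 38.0] [0.3, 354.75, 81.75, 37.2]
t11.68 tcp [0.5715 0.0044 0.1259] Fx -0.3 HIGH [380.0, 91.0, 56.0] [0.5, 348.75, 80.25, 59.8] LOW [360.0, 100.0, 38.0] [0.31, 333.75, 72.75, 44.1]
270 287 318 9
290 286 349 11
```

```bash
python3 -m crank '[{"grip":0.72,"x":0,"y":0.05,"z":0,"roll":0},{"grip":0.72,"x":0,"y":0.05,"z":0,"roll":0},{"grip":0.72,"x":0,"y":0,"z":0,"roll":0}]' >/dev/null && python3 check.py && 
python3 -m crank '[{"grip":0.72,"x":0,"y":0.04,"z":0,"roll":0},{"grip":0.72,"x":0,"y":0,"z":0,"roll":0},{"grip":0.72,"x":0,"y":0,"z":0,"roll":0}]' >/dev/null && python3 check.py && 
python3 -m crank '[{"grip":0.72,"x":0,"y":0.04,"z":0,"roll":0},{"grip":0.72,"x":0,"y":0,"z":0,"roll":0},{"grip":0.72,"x":0,"y":0,"z":0,"roll":0}]' >/dev/null && python3 check.py && 
python3 -m crank '[{"grip":0.72,"x":0,"y":0.04,"z":0,"roll":0},{"grip":0.72,"x":0,"y":0,"z":0,"roll":0},{"grip":0.72,"x":0,"y":0,"z":0,"roll":0}]' >/dev/null && python3 check.py
```

```text
t12.10 tcp [0.5775 0.005  0.1259] Fx 0.5 HIGH [350.0, 91.0, 56.0] [0.7, 317.25, 80.25, 58.15] LOW [339.0, 100.0, 38.0] [0.29, 302.25, 80.25, 44.1]
t12.53 tcp [0.5796 0.0052 0.1259] Fx 0.5 HIGH [338.0, 91.0, 56.0] [0.68, 306.75, 81.75, 58.15] LOW [332.0, 100.0, 38.0] [0.37, 372.75, 86.25, 40.8]
t12.95 tcp [0.582  0.0054 0.1259] Fx 0.6 HIGH [326.0, 91.0, 56.0] [0.65, 293.25, 80.25, 58.15] LOW [324.0, 100.0, 38.0] [0.39, 287.25, 95.25, 44.1]
t13.38 tcp [0.5844 0.0057 0.126 ] Fx 0.0 HIGH [314.0, 91.0, 56.0] [0.67, 282.75, 80.25, 59.8] LOW [315.0, 100.0, 38.0] [0.37, 290.25, 93.75, 44.1]
```

```bash
cat > hd.py <<'E'
import cv2,glob
from h import *
for fn in sorted(glob.glob("pics/k*.png"),key=lambda s:int(s[6:-4])):
    im=cv2.imread(fn).astype(int);b,g,r=im[...,0],im[...,1],im[...,2]
    m=((r<135)&(r>60)&(r-b>45)).astype(np.uint8);m[:160]=0;m[300:]=0;m[:,200:450]*=1;m[:,:200]=0;m[:,450:]=0
    n,l,s,c=cv2.connectedComponentsWithStats(m);i=1+np.argmax(s[1:,4]);print(fn,s[i],c[i].round())
E
python3 hd.py
python3 -m crank '[{"grip":0.72,"x":0,"y":0.04,"z":0,"roll":0},{"grip":0.72,"x":0,"y":0,"z":0,"roll":0},{"grip":0.72,"x":0,"y":0,"z":0,"roll":0}]' >/dev/null && python3 check.py && 
python3 -m crank '[{"grip":0.72,"x":0,"y":0.04,"z":0,"roll":0},{"grip":0.72,"x":0,"y":0,"z":0,"roll":0},{"grip":0.72,"x":0,"y":0,"z":0,"roll":0}]' >/dev/null && python3 check.py
```

```text
pics/k1057.png [ 297  223   36   77 2224] [315. 262.]
pics/k1125.png [ 288  232   36   68 2029] [306. 267.]
pics/k1167.png [ 286  234   37   66 2153] [304. 268.]
pics/k1210.png [ 283  233   40   67 1149] [299. 265.]
pics/k1252.png [ 283  233   40   67 1180] [299. 264.]
pics/k1295.png [ 283  234   40   66 1154] [299. 265.]
pics/k1337.png [ 283  234   40   66 1146] [299. 265.]
t13.80 tcp [0.5868 0.0059 0.1259] Fx -0.6 HIGH [301.0, 91.0, 56.0] [0.7, 270.75, 80.25, 59.65] LOW [307.0, 100.0, 38.0] [0.4, 281.25, 93.75, 44.1]
t14.22 tcp [0.5892 0.0062 0.1259] Fx 0.2 HIGH [289.0, 91.0, 56.0] [0.66, 251.25, 77.25, 51.55] LOW [299.0, 100.0, 38.0] [0.47, 270.75, 93.75, 44.1]
```

The handle keeps its place in the hand frame, so the crank is following. The crank is now near 0 rad; continuing in small checked steps.

```bash

python3 -m crank '[{"grip":0.72,"x":0,"y":0.04,"z":0,"roll":0},{"grip":0.72,"x":0,"y":0,"z":0,"roll":0},{"grip":0.72,"x":0,"y":0,"z":0,"roll":0}]' >/dev/null && python3 check.py && 
python3 -m crank '[{"grip":0.72,"x":0,"y":0.04,"z":0,"roll":0},{"grip":0.72,"x":0,"y":0,"z":0,"roll":0},{"grip":0.72,"x":0,"y":0,"z":0,"roll":0}]' >/dev/null && python3 check.py && 
python3 -m crank '[{"grip":0.72,"x":0,"y":0.04,"z":0,"roll":0},{"grip":0.72,"x":0,"y":0,"z":0,"roll":0},{"grip":0.72,"x":0,"y":0,"z":0,"roll":0}]' >/dev/null && python3 check.py && 
python3 -m crank '[{"grip":0.72,"x":0,"y":0.04,"z":0,"roll":0},{"grip":0.72,"x":0,"y":0,"z":0,"roll":0},{"grip":0.72,"x":0,"y":0,"z":0,"roll":0}]' >/dev/null && python3 check.py 
```

```text
t14.65 tcp [0.5915 0.0064 0.1259] Fx 0.1 HIGH [277.0, 91.0, 56.0] [0.75, 245.25, 80.25, 58.0] LOW [291.0, 100.0, 38.0] [0.42, 261.75, 93.75, 44.1]
t15.07 tcp [0.5939 0.0066 0.1259] Fx 0.2 HIGH [265.0, 91.0, 56.0] [0.62, 236.25, 80.25, 59.8] LOW [282.0, 100.0, 38.0] [0.44, 254.25, 96.75, 42.45]
t15.50 tcp [0.5963 0.0069 0.126 ] Fx 0.2 HIGH [252.0, 91.0, 56.0] [0.62, 209.25, 87.75, 58.0] LOW [274.0, 100.0, 38.0] [0.38, 263.25, 86.25, 39.15]
t15.93 tcp [0.5987 0.0071 0.1259] Fx -0.4 HIGH [240.0, 91.0, 56.0] [0.62, 212.25, 86.25, 59.8] LOW [266.0, 100.0, 38.0] [0.62, 281.25, 57.75, 34.2]
```

```bash
python3 hd.py | tail -5; cat > ncc.py <<'E'
import cv2,glob
from h import *
# follow the standing head: correlate the patch seen at t=14.65 with the newer frames
T=cv2.imread("pics/k1464.png") if glob.glob("pics/k1464.png") else cv2.imread("pics/k1465.png")
t=T[22:140,187:304]
for fn in sorted(glob.glob("pics/k*.png"),key=lambda s:int(s[6:-4]))[-6:]:
    r=cv2.matchTemplate(cv2.imread(fn)[:200],t,cv2.TM_CCOEFF_NORMED);_,v,_,l=cv2.minMaxLoc(r);print(fn,round(v,3),(l[0]+58,l[1]+58))
E
python3 ncc.py
```

```text
pics/k1422.png [ 282  234   41   66 1143] [299. 265.]
pics/k1465.png [ 283  233   40   67 1127] [299. 264.]
pics/k1507.png [ 283  232   40   68 1061] [300. 264.]
pics/k1550.png [ 283  233   40   67 1008] [300. 263.]
pics/k1592.png [283 231  40  69 997] [300. 263.]
pics/k1380.png 0.867 (268, 80)
pics/k1422.png 0.927 (256, 80)
pics/k1465.png 1.0 (245, 80)
pics/k1507.png 0.924 (234, 81)
pics/k1550.png 0.831 (221, 83)
pics/k1592.png 0.733 (208, 87)
```

The standing head is still tracked, about -12 px per step, so it has not dropped. I switch to frame-to-frame tracking of the head as the drop test.

```bash
cat > chk2.py <<'E'
from h import *
import sys,json
s=json.load(open("tr.json"));o=manip.get_obs();f=[o["force"]];im=optics.read_camera("wrist");f.append(manip.get_obs()["force"])
fn=f"pics/k{int(round(o['time']*100))}.png";cv2.imwrite(fn,im);c=cam("wrist",o)
prev=cv2.imread(s["fn"]);x,y=s["p"];r=42
t=prev[max(0,y-r):y+r,x-r:x+r];R=cv2.matchTemplate(im[:220],t,cv2.TM_CCOEFF_NORMED);_,v,_,l=cv2.minMaxLoc(R);q=[l[0]+r,l[1]+min(r,y)]
w=s["tcp"];d=(o["tool_pos"]-w)@[np.cos(.105),np.sin(.105),0]
ex=-d*388/.079;fx=np.mean(f,0)@[np.cos(.105),np.sin(.105),0]
bad=v<.75 or abs(q[0]-x-ex)>8 or abs(q[1]-y)>10 or abs(fx)>3.5
print("t%.2f"%o["time"],o["tool_pos"],"Fx %.1f ncc %.3f"%(fx,v),q,"exp %.0f"%(x+ex),"STOP" if bad else "")
if not bad: json.dump(dict(fn=fn,p=q,tcp=o["tool_pos"].tolist()),open("tr.json","w"))
sys.exit(int(bad))
E
echo '{"fn":"pics/k1592.png","p":[210,87],"tcp":[0.5987,0.0071,0.1259]}' > tr.json
python3 -m crank '[{"grip":0.72,"x":0,"y":0.04,"z":0,"roll":0},{"grip":0.72,"x":0,"y":0,"z":0,"roll":0},{"grip":0.72,"x":0,"y":0,"z":0,"roll":0}]' >/dev/null && python3 chk2.py && 
python3 -m crank '[{"grip":0.72,"x":0,"y":0.04,"z":0,"roll":0},{"grip":0.72,"x":0,"y":0,"z":0,"roll":0},{"grip":0.72,"x":0,"y":0,"z":0,"roll":0}]' >/dev/null && python3 chk2.py && 
python3 -m crank '[{"grip":0.72,"x":0,"y":0.04,"z":0,"roll":0},{"grip":0.72,"x":0,"y":0,"z":0,"roll":0},{"grip":0.72,"x":0,"y":0,"z":0,"roll":0}]' >/dev/null && python3 chk2.py && 
python3 -m crank '[{"grip":0.72,"x":0,"y":0.04,"z":0,"roll":0},{"grip":0.72,"x":0,"y":0,"z":0,"roll":0},{"grip":0.72,"x":0,"y":0,"z":0,"roll":0}]' >/dev/null && python3 chk2.py &&
python3 -m crank '[{"grip":0.72,"x":0,"y":0.04,"z":0,"roll":0},{"grip":0.72,"x":0,"y":0,"z":0,"roll":0},{"grip":0.72,"x":0,"y":0,"z":0,"roll":0}]' >/dev/null && python3 chk2.py 
```

```text
t16.35 [0.6011 0.0074 0.126 ] Fx 0.5 ncc 0.819 [198, 88] exp 198 
t16.77 [0.6035 0.0076 0.126 ] Fx -0.2 ncc 0.908 [186, 88] exp 186 
t17.20 [0.6059 0.0078 0.126 ] Fx -0.0 ncc 0.922 [174, 88] exp 174 
t17.62 [0.6082 0.0081 0.126 ] Fx 0.3 ncc 0.900 [165, 89] exp 162 
t18.05 [0.6107 0.0083 0.126 ] Fx -0.1 ncc 0.462 [305, 101] exp 153 STOP
```

The head vanished from its tracked place at t = 18.05. Checking that it now sits at the dropped position.

```bash
python3 check.py; python3 hd.py | tail -2; python3 - <<'E'
from h import *
import glob
o=manip.get_obs();c=cam("wrist",o);im=cv2.imread(sorted(glob.glob("pics/k*.png"),key=lambda s:int(s[6:-4]))[-1])
g=cv2.medianBlur(cv2.cvtColor(im,cv2.COLOR_BGR2GRAY),5)[:190]
h=cv2.HoughCircles(g,cv2.HOUGH_GRADIENT,1.5,20,param1=60,param2=22,minRadius=25,maxRadius=65)
print(o["time"],h[0][:6] if h is not None else None)
for k in (h[0][:4] if h is not None else []):
    r=k[2]; z=388*.011/r; print(k,"head top z if r right",)
E
```

```text
t18.10 tcp [0.6106 0.0084 0.126 ] Fx -0.2 HIGH [179.0, 91.0, 56.0] [0.86, 219.75, 92.25, 49.9] LOW [225.0, 100.0, 38.0] [0.72, 215.25, 96.75, 42.45]
pics/k1805.png [285 228  38  72 997] [301. 261.]
pics/k1810.png [ 285  228   39   72 1016] [301. 261.]
18.15 [[219.75  92.25  49.3 ]
 [206.25 107.25  59.2 ]
 [293.25 104.25  59.2 ]
 [261.75 111.75  64.15]
 [293.25 135.75  46.  ]
 [198.75  87.75  60.85]]
[219.75  92.25  49.3 ] head top z if r right
[206.25 107.25  59.2 ] head top z if r right
[293.25 104.25  59.2 ] head top z if r right
[261.75 111.75  64.15] head top z if r right
```

The head circle is now at (220,92), which matches the dropped prediction (225,100). One tiny nudge towards the middle of the play, watching the force, then centre the fingers and lift clear.

```bash
python3 -m crank '[{"grip":0.72,"x":0,"y":0.03,"z":0,"roll":0},{"grip":0.72,"x":0,"y":0,"z":0,"roll":0}]'
python3 -m crank '[{"grip":0.72,"x":0,"y":-0.09,"z":0,"roll":0},{"grip":0.65,"x":0,"y":0,"z":0,"roll":0},{"grip":0.65,"x":0,"y":0,"z":-0.5,"roll":0},{"grip":0.65,"x":0,"y":0,"z":-0.7,"roll":0},{"grip":0.65,"x":0,"y":0,"z":-0.5,"roll":0}]'
python3 -m crank '[{"grip":1,"x":0,"y":-0.3,"z":0,"roll":0},{"grip":1,"x":0.2,"y":0,"z":0,"roll":0},{"grip":1,"x":0,"y":0,"z":0,"roll":0}]' 10
python3 - <<'E'
from h import *
o=manip.get_obs();c=cam("wrist",o);im=optics.read_camera("wrist");cv2.imwrite("pics/d1.png",im);np.save("d1.npy",np.r_[o["tool_pos"],o["ee_rot"]])
P=[np.array([.575,.0875,z]) for z in (.19,.152)];print(o["tool_pos"],[(proj(c,p),388*.011/(c[1]@p+c[2])[2]) for p in P])
g=cv2.medianBlur(cv2.cvtColor(im,cv2.COLOR_BGR2GRAY),3)
h=cv2.HoughCircles(g[:280],cv2.HOUGH_GRADIENT,1.5,12,param1=60,param2=15,minRadius=14,maxRadius=36)
q=proj(c,P[1]);print([k.tolist() for k in h[0] if np.hypot(*(k[:2]-q))<60][:6])
E
```

```text
time: 18.4
tool_pos: [0.6125, 0.0085, 0.1259]
ee_rot: [2.107, 2.33, 0.0]
force: [0.3, -0.0, -0.5]
gripper_width: 0.283
grip_force: 0.0
time: 19.02
tool_pos: [0.6071, 0.008, 0.2299]
ee_rot: [2.106, 2.329, 0.001]
force: [0.7, 0.6, 0.5]
gripper_width: 0.355
grip_force: 0.0
time: 19.4
tool_pos: [0.588, 0.0191, 0.2278]
ee_rot: [-2.105, -2.331, -0.0]
force: [0.0, 0.7, -0.4]
gripper_width: 0.036
grip_force: 0.0
[0.588  0.0191 0.2278] [(array([305.8786, 136.299 ]), np.float64(24.01265884345474)), (array([308.0278, 133.2985]), np.float64(19.93722216802839))]
[[303.75, 132.75, 20.450000762939453], [293.25, 138.75, 31.849998474121094], [320.25, 135.75, 35.150001525878906], [291.75, 122.25, 35.150001525878906], [345.75, 168.75, 35.150001525878906], [333.75, 86.25, 35.150001525878906]]
```

The circle of r = 20.4 px at (304,133) matches a head top at z ≈ 0.152 (r = 19.9 expected, 24 if still standing), so the pin has dropped. Now closed fingers go over the head, with a second view on the way to confirm its position.

```bash
python3 -m crank '[{"grip":1,"x":0.5,"y":-0.1,"z":0,"roll":0},{"grip":1,"x":0.3,"y":-0.05,"z":0,"roll":0},{"grip":1,"x":0,"y":0,"z":0,"roll":0},{"grip":1,"x":0,"y":0,"z":0,"roll":0}]' 10
python3 - <<'E'
from h import *
w=np.load("d1.npy");c1=cam("wrist",dict(tool_pos=w[:3],ee_rot=w[3:]))
o=manip.get_obs();c=cam("wrist",o);im=optics.read_camera("wrist");cv2.imwrite("pics/d2.png",im)
p=np.array([.575,.0875,.152]);q=proj(c,p)
g=cv2.medianBlur(cv2.cvtColor(im,cv2.COLOR_BGR2GRAY),3)
h=cv2.HoughCircles(g[:300],cv2.HOUGH_GRADIENT,1.5,12,param1=60,param2=15,minRadius=16,maxRadius=27)
L=[k for k in h[0] if np.hypot(*(k[:2]-q))<25];print(o["tool_pos"],q,[k.tolist() for k in L][:4])
if L: print(tri(c1,(303.75,132.75),c,L[0][:2]),plane(c,L[0][:2],.152))
print(todelta([.575,.0875,.157],o))
E
```

```text
time: 19.95
tool_pos: [0.5744, 0.0645, 0.2278]
ee_rot: [2.107, 2.33, -0.0]
force: [0.3, -0.1, 0.3]
gripper_width: 0.008
grip_force: 0.0
[0.5744 0.0645 0.2278] [323.6004 215.2446] [[321.75, 221.25, 17.799999237060547]]
(array([0.5734, 0.0883, 0.1697]), [array([ 0.5, -0.1]), array([-0.4,  0.1])]) [0.5743 0.0838 0.152 ]
[0.3811 0.0479 1.1807]
```

```bash
python3 -m crank '[{"grip":1,"x":0.38,"y":0.03,"z":0,"roll":0},{"grip":1,"x":0,"y":0,"z":0.5,"roll":0},{"grip":1,"x":0,"y":0,"z":0.4,"roll":0},{"grip":1,"x":0,"y":0,"z":0,"roll":0}]'
python3 -m crank '[{"grip":1,"x":0,"y":0,"z":0.05,"roll":0},{"grip":1,"x":0,"y":0,"z":0.05,"roll":0},{"grip":1,"x":0,"y":0,"z":0,"roll":0}]'
python3 -m crank '[{"grip":1,"x":0,"y":0,"z":0.05,"roll":0},{"grip":1,"x":0,"y":0,"z":0.05,"roll":0},{"grip":1,"x":0,"y":0,"z":0,"roll":0}]'
```

```text
time: 20.5
tool_pos: [0.5732, 0.0872, 0.1726]
ee_rot: [-2.106, -2.328, 0.003]
force: [0.0, -0.2, 0.5]
gripper_width: 0.003
grip_force: 0.0
time: 20.88
tool_pos: [0.5737, 0.0877, 0.1683]
ee_rot: [2.107, 2.33, 0.001]
force: [-0.0, -0.0, 0.4]
gripper_width: 0.005
grip_force: 0.0
time: 21.25
tool_pos: [0.5735, 0.0879, 0.1616]
ee_rot: [-2.106, -2.33, 0.001]
force: [-0.4, -0.2, -0.9]
gripper_width: 0.005
grip_force: 0.0
```

No contact at 0.1616, so the head is lower than that. Continuing in millimetre steps.

```bash
for i in 1; do
python3 -m crank '[{"grip":1,"x":0,"y":0,"z":0.04,"roll":0},{"grip":1,"x":0,"y":0,"z":0.04,"roll":0},{"grip":1,"x":0,"y":0,"z":0,"roll":0}]'
python3 -m crank '[{"grip":1,"x":0,"y":0,"z":0.04,"roll":0},{"grip":1,"x":0,"y":0,"z":0.02,"roll":0},{"grip":1,"x":0,"y":0,"z":0,"roll":0}]'; done | grep -E "pos|force:"
```

```text
tool_pos: [0.5735, 0.0878, 0.1569]
force: [0.3, 0.2, -0.3]
grip_force: 0.0
tool_pos: [0.5737, 0.0878, 0.1536]
force: [0.7, -0.3, -0.1]
grip_force: 0.2
```

```bash

python3 -m crank '[{"grip":1,"x":0,"y":0,"z":0.03,"roll":0},{"grip":1,"x":0,"y":0,"z":0,"roll":0}]' | grep -E "pos|force:"
python3 -m crank '[{"grip":1,"x":0,"y":0,"z":0.03,"roll":0},{"grip":1,"x":0,"y":0,"z":0,"roll":0}]' | grep -E "pos|force:"
```

```text
tool_pos: [0.574, 0.0878, 0.1524]
force: [0.7, -0.6, 4.8]
grip_force: 2.3
tool_pos: [0.574, 0.0878, 0.1505]
force: [0.6, -0.0, 5.0]
grip_force: 2.5
```

Contact came at 0.1524 with about 5 N and the pin moving, which is the expected fully dropped height. Pressing on towards about 0.1415.

```bash

python3 -m crank '[{"grip":1,"x":0,"y":0,"z":0.04,"roll":0},{"grip":1,"x":0,"y":0,"z":0,"roll":0}]' | grep -E "pos|force:"
python3 -m crank '[{"grip":1,"x":0,"y":0,"z":0.04,"roll":0},{"grip":1,"x":0,"y":0,"z":0,"roll":0}]' | grep -E "pos|force:"
```

```text
tool_pos: [0.574, 0.0878, 0.1481]
force: [1.2, -0.3, 4.6]
grip_force: 2.4
tool_pos: [0.5741, 0.0878, 0.1457]
force: [0.5, 0.5, 5.2]
grip_force: 2.4
```

```bash

python3 -m crank '[{"grip":1,"x":0,"y":0,"z":0.03,"roll":0},{"grip":1,"x":0,"y":0,"z":0,"roll":0}]' | grep -E "pos|force:"
python3 -m crank '[{"grip":1,"x":0,"y":0,"z":0.02,"roll":0},{"grip":1,"x":0,"y":0,"z":0,"roll":0}]' | grep -E "pos|force:"
```

```text
tool_pos: [0.5741, 0.0878, 0.144]
force: [0.5, 0.4, 5.0]
grip_force: 2.5
tool_pos: [0.5741, 0.0878, 0.1428]
force: [0.8, 0.5, 5.0]
grip_force: 2.6
```

Still moving at 5 N; now finer steps for the last millimetre or two.

```bash

python3 -m crank '[{"grip":1,"x":0,"y":0,"z":0.015,"roll":0},{"grip":1,"x":0,"y":0,"z":0,"roll":0}]' | grep -E "pos|force:"
python3 -m crank '[{"grip":1,"x":0,"y":0,"z":0.01,"roll":0},{"grip":1,"x":0,"y":0,"z":0,"roll":0}]' | grep -E "pos|force:"
```

```text
tool_pos: [0.5742, 0.0878, 0.1419]
force: [0.1, 0.3, 4.6]
grip_force: 2.7
tool_pos: [0.5743, 0.0878, 0.1416]
force: [0.7, -0.5, 7.6]
grip_force: 3.6
```

```bash

python3 -m crank '[{"grip":1,"x":0,"y":0,"z":0.01,"roll":0},{"grip":1,"x":0,"y":0,"z":0,"roll":0}]' | grep -E "pos|force:"
```

```text
tool_pos: [0.5744, 0.0878, 0.1415]
force: [-1.0, 0.1, 10.9]
grip_force: 5.4
```

The pin stops moving at 0.1415, exactly 11 mm below first contact, with the force rising steeply from 5 to 11 N, so the head is seated. Backing off and checking.

```bash
python3 -m crank '[{"grip":1,"x":0,"y":0,"z":-0.3,"roll":0},{"grip":1,"x":0,"y":0,"z":-0.7,"roll":0},{"grip":1,"x":0,"y":0,"z":-0.7,"roll":0},{"grip":1,"x":-0.5,"y":0,"z":0,"roll":0},{"grip":1,"x":-0.7,"y":0,"z":0,"roll":0}]'
python3 -m crank '[{"grip":1,"x":-0.6,"y":0,"z":0,"roll":0},{"grip":1,"x":-0.7,"y":0,"z":0,"roll":0},{"grip":1,"x":-0.5,"y":0,"z":0,"roll":0},{"grip":1,"x":0,"y":0,"z":0,"roll":0},{"grip":1,"x":0,"y":0,"z":0,"roll":0}]'
python3 - <<'E'
from h import *
o=manip.get_obs();im=optics.read_camera("side");cv2.imwrite("pics/s9.png",im);a=cv2.imread("pics/s6.png")
S=cam("side");T=cam("top")
for z in (.141,.152,.19): print(z,proj(S,np.array([.575,.0873,z])),proj(T,np.array([.575,.0873,z])))
# bright head-top ellipse in side view
h=cv2.cvtColor(cv2.resize(im[170:230,265:325],None,fx=4,fy=4,interpolation=3),cv2.COLOR_BGR2GRAY)
col=im[170:235,290:301].astype(int).mean(axis=(1,2)).round().astype(int);print(list(zip(range(170,235),col.tolist())))
print(o["time"],o["tool_pos"],o["force"])
E
```

```text
time: 24.88
tool_pos: [0.5808, 0.0161, 0.2423]
ee_rot: [2.104, 2.332, 0.0]
force: [0.3, 0.3, 0.1]
gripper_width: 0.007
grip_force: 0.0
time: 25.5
tool_pos: [0.5915, -0.0905, 0.2418]
ee_rot: [-2.106, -2.33, -0.0]
force: [0.8, 0.6, -0.5]
gripper_width: 0.007
grip_force: 0.0
0.141 [295.6867 205.7313] [278.3762 223.2927]
0.152 [295.5087 201.6119] [278.009  222.7457]
0.19 [294.8793 187.0469] [276.7005 220.7965]
[(170, 49), (171, 56), (172, 55), (173, 45), (174, 39), (175, 31), (176, 30), (177, 42), (178, 63), (179, 72), (180, 71), (181, 64), (182, 52), (183, 49), (184, 48), (185, 46), (186, 59), (187, 69), (188, 69), (189, 68), (190, 67), (191, 67), (192, 73), (193, 76), (194, 92), (195, 111), (196, 117), (197, 117), (198, 116), (199, 117), (200, 118), (201, 119), (202, 118), (203, 119), (204, 121), (205, 124), (206, 125), (207, 122), (208, 115), (209, 105), (210, 103), (211, 104), (212, 105), (213, 105), (214, 106), (215, 109), (216, 114), (217, 113), (218, 146), (219, 153), (220, 125), (221, 110), (222, 109), (223, 110), (224, 109), (225, 103), (226, 97), (227, 91), (228, 76), (229, 77), (230, 88), (231, 97), (232, 95), (233, 93), (234, 93)]
25.5 [ 0.5915 -0.0905  0.2418] [ 0.8487  0.6389 -0.5098]
```

The side view's brightness profile puts the front edge of the head's top face at row ≈ 208.5 (about 208.9 expected when home, about 204.8 if still 11 mm up), so the pin is home and the robot touches nothing.

```bash
python3 -c "
from cell import order
print(order.hand_in())"
```

```text
the job is handed in; nothing more can be done
None
```

The pin dropped into the spindle's cross-hole with the crank at about +0.37 rad and was pressed until its head sat home, at about 11 N; the job was handed in at about 25.6 s with the robot touching nothing and the other things on the bench not moved.

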